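# Hang the print carrier plate on the viewing stand

### The arm

A 6-joint arm with a two-finger parallel gripper is mounted at the origin on the work surface. World frame = base frame: x ahead of the robot, y to its left, z up, the work surface at z = 0. Lengths are in mm, angles in rad, forces in N, time in s.
With the tool pointing down it reaches from about 350 to 975 mm from the base axis. Payload 7.1 kg.
Tool frame: the origin (TCP) lies midway between the tips of the shut fingers; the grasp point (between the pads) lies 19 mm behind it (ctrl.grasp_offset is the distance from the TCP to the grasp point, in mm); z points along the fingers, y is the line along which they close (so a half turn about z gives the same grasp; the last joint's range is limited). The gripper opens to 88 mm and grips with 3 to 60 N. Pads are 20 mm wide; open, the fingers measure 115 mm over their backs; the gripper's body (75 mm by 178 mm) begins 61 mm behind the grasp point.
Start: joints at [1.287, 0.423, 1.63, -0, 1.089, -0.019], TCP at [163.541, 603.207, 222.675] pointing down, gripper open.
Joint ranges: [-3, 3], [-0.9, 2.11], [0.09, 2.58], [-1.31, 4.45], [0.11, 2.69], [-2.54, 2.54]. Speed limits (rad/s): [2.39, 2.39, 3.01, 3.14, 3.14, 3.14].

### API

Orientations are given as a rotation vector (axis times angle).
In Python, from workcell import ctrl gives the robot as it stands. The module is installed in compiled form; this text tells all that it offers.
- The arm moves only by the tool servo_tool, never from a script. Its argument "rows" is a list of rows, each a list of 7 numbers: the turn, a rotation vector about the tool's x, y, z as a fraction of full scale, then the shift along the tool's x, y, z as a fraction of full scale, then the finger opening in mm, from 0 to 87.8. A call has 1 to 10 rows; each row is the pose to reach, as a shift and turn from the pose commanded when the call began, along the tool's axes at that moment; what a row does not reach only later rows make up. Full scale, the value 1, is 20 cm for a shift and 1.5 rad for a turn. A row lasts 1/8 s, in which the tool goes at most 62.5 mm and 10.7 degrees, less where a joint would pass 70% of its speed; a pose out of reach is approached as far as the arm can. A call with a number of a shift or a turn outside -1 to 1 is refused whole. A call with a gripper value outside its range is refused whole. The fingers move at their own pace and stop on an object; the grip force is fixed at half the most. Time passes only in rows, so rows that repeat a pose let the fingers close. It gives the time, the measured TCP pose, the force, the opening and the grip force at its end, in the units of the state.
- ctrl.get_obs(): the state, without advancing time (a new reading comes with each control period).
- ctrl.get_image(name): name is "side" or "top"; returns (picture, depth): 480x640x3 uint8, red, green, blue; 480x640 float32, mm along the optical axis (not along the pixel's ray), 0 where there is no reading.
- ctrl.camera_info(name): a dict with "intrinsics" (3x3 intrinsics, pixels), "k1" (the pictures are not rectified: a ray, as slopes to the right and down, at radius r is drawn at 1 + k1 r^2 times it, then the intrinsics apply), "R" (3x3) and "t" (3): a world point X has camera coordinates R X + t. Camera axes: x right, y down, z forward; pixel columns grow to the right and rows downward; lengths in mm; the calibration is good to about 2 mm. A picture is of the moment at which its call begins. camera_info takes no time and is no camera call.
- ctrl.close_job(): hands the job in; it is judged then, once.
The state is a dict: "t": time; "qpos": joint angles; "qvel": joint speeds; "joint_torque": joint torques, N m; "ee_pos": TCP position; "orientation": TCP orientation; "ft_force": force on the tool from outside, world axes, zero at the start; "moment": the same for the moment, N m; "width": finger opening in mm; "grasp_force": force on a finger pad.
Only numpy, scipy, OpenCV 4.12 (cv2) and the standard library are available. Lean on these libraries where they do the work, as an engineer would, in place of code of your own. Each camera call takes 0.05 s, during which the arm holds its last target. There are 200 camera calls.

### The job

Hang the yellow carrier plate on the sloped viewing stand: set the large end of its keyhole over the brass stud until the plate lies flat on the stand's face, then slide it straight down the slope until it is fully home in the slot, and let go. The stud's exact place along its slot is not known, so feel for it, never press or pull the plate against the stand or stud harder than about 30 N, and leave everything else on the table where it is.

Things in the scene. Friction and masses are not known exactly. Their poses are not given: they have to be found in the camera images.
- plate_grip (a point): Carrier plate, loose, flat on the table, back face down: yellow, 120 x 84 x 4 mm, 0.18 to 0.29 kg. x: along it to its top end, z: out of its front. On it an orange grip bar: 36 mm long in x, 14 mm thick in y, 32 mm high above the front. Point: the bar's middle, 20 mm above the back face; the plate reaches 52 mm to -x, 68 mm to +x, 42 mm to each side. A 2 mm black tile lies 24 to 50 mm to -x.
- keyhole_big (a point): Centre of the large opening, 20 mm across, of the keyhole right through the plate, at the plate's back face: 36 mm to +x of plate_grip and 20 mm below it. A slot 8.5 mm wide leads from it towards the plate's top end (+x). Axes as plate_grip.
- keyhole_home (a point): Where the stud's axis stands in the slot, at the plate's back face, when the plate is fully home (stud touching the slot's closed end): 16 mm to +x of keyhole_big, 52 mm to +x of plate_grip. Axes as plate_grip.
- stand: Grey viewing stand, fixed; origin: middle of its underside. Its face (170 x 150 mm, middle 78 mm up) slopes 22 degrees from level, rising to the stand's +x, and floats on springs: pressed square it starts to give at 4 N, then 2.5 N per mm, 8 mm at most. On it, moving with it, a brass stud: shank 6 mm across, 7 mm long, head 16 mm across, 4.5 mm thick (top 11.5 mm off the face).
- stud_slot (a point): Middle of the black adjusting slot (34 x 10 mm), on the surface of the stand's face, 35 mm up the slope from the face's middle. x: straight up the slope, y: across, z: out of the face. The stud was clamped by hand in this slot up to 8 mm up or down the slope from this point (y = 0): its place is not measured, it must be seen or felt (stud_c1: middle of its head).
- tin: Bystander: dark powder jar with white lid, 72 mm across, 55 mm high. Origin: centre of its underside.
- tape: Bystander: roll of clear tape lying flat, 72 mm across, 24 mm high. Origin: centre of its underside.
- amber: Bystander: amber bottle, 56 mm across, 120 mm high. Origin: centre of its underside.
- can: Bystander: bare aluminium can, 66 mm across, 150 mm high. Origin: centre of its underside.
- brush: Bystander: brush lying on the table, about 30 mm high at most. Origin: its underside.
- pot: Bystander: low white pot with red lid, 68 mm across, 38 mm high. Origin: centre of its underside.
- lens: Bystander: black hand magnifier lying flat, ring 64 mm across, 9 mm high, handle to its -x. Origin: centre of the ring's underside.
Things that resemble listed ones, but are neither listed nor needed, are in the scene too. What is shaped like the stand but blue is not meant.

How it is judged (in metres and radians):
On the way:
1. the large end of the keyhole is over the stud's head and the plate is down flat on the face (x of stud_c1 in the frame of keyhole_big between -0.007 and 0.007 m and y of stud_c1 in the frame of keyhole_big between -0.004 and 0.004 m and z of stud_c1 in the frame of keyhole_big between 0.0068 and 0.0115 m and angle between the z axis of plate_grip and the z axis of stud_slot, either way round below 0.1 rad), for 0.1 s.
At the end, for the whole second after the job is handed in: The stud stands at the closed end of the slot (within 3 mm of keyhole_home along and across the slot), its head in front of the plate; the plate lies flat on the stand's face (within 0.1 rad), its long axis up the slope within 0.15 rad and its grip bar below the stud, at rest and let go (x of stud_c1 in the frame of keyhole_home between -0.003 and 0.003 m and y of stud_c1 in the frame of keyhole_home between -0.003 and 0.003 m and z of stud_c1 in the frame of keyhole_home between 0.0072 and 0.0115 m and angle between the z axis of plate_grip and the z axis of stud_slot, either way round below 0.1 rad and x of plate_grip in the frame of stud_slot below -0.03 m and angle between the x axis of plate_grip and the x axis of stud_slot, either way round below 0.15 rad and linear speed of plate below 0.01 m/s); the robot touches nothing.
It fails at once if the plate is pressed or pulled against the stand or its stud with more than 30 N (contact force between plate and stand above 30 N).
It fails at once if a bystander is moved by more than 20 mm (distance of any of tin, tape, amber, can, brush, pot, lens from where it was at the start of the episode above 0.02 m).
It also fails if it takes over 54 s, if anything falls off the work surface, if the arm or the gripper's body presses on something with over 40 N, if the wrist force passes 120 N, or if a joint passes its speed limit or range.

## Working session

There is one attempt and no reset: what is moved stays moved. The work goes in short steps, Python scripts to look and compute and a tool call to move; the robot and the scene stay as the last step left them, time stands still between calls to the robot, and variables do not carry over. Pictures are saved under pics/ and viewed, at most 10 in all, crops included, and the job is handed in when it is done.

Besides the shell and the picture viewer there is one more tool, called after "Call:" as name([rows], argument=value, ...), one row to a line, values as JSON. servo_tool: Moves the arm, as the interface text tells. Its arguments: {"type":"object","properties":{"rows":{"type":"array","items":{"type":"array","items":{"type":"number"}}}},"required":["rows"]}

```bash
mkdir -p pics; cat > h.py <<'E'
import numpy as np, cv2
from workcell import ctrl
from scipy.spatial.transform import Rotation as Ro
def cam(n):
    c=ctrl.camera_info(n); return np.array(c["intrinsics"]),c["k1"],np.array(c["R"]),np.array(c["t"])
def slopes(n,uv):
    K,k1,R,t=cam(n); d=np.array([k1,0,0,0],float)
    return cv2.undistortPoints(np.array(uv,float).reshape(-1,1,2),K,d).reshape(-1,2)
def ray(n,uv):
    K,k1,R,t=cam(n); s=slopes(n,uv); d=np.c_[s,np.ones(len(s))]@R
    return -R.T@t,d
def onz(n,uv,z):
    o,d=ray(n,uv); return o+d*((z-o[2])/d[:,2])[:,None]
def onplane(n,uv,p,nn):
    o,d=ray(n,uv); return o+d*(((p-o)@nn)/(d@nn))[:,None]
def depthpts(n,uv,dep):
    o,d=ray(n,uv); uv=np.array(uv,int); return o+d*dep[uv[:,1],uv[:,0]][:,None]
def save(n,im): cv2.imwrite('pics/'+n+'.png',im[:,:,::-1])
E
python3 - <<'E'
from h import *
for n in("top","side"):
    im,d=ctrl.get_image(n); save(n+'0',im); np.savez('pics/'+n+'0.npz',im=im,d=d)
    K,k1,R,t=cam(n); print(n,K[0,0],k1,-R.T@t,R[2])
o=ctrl.get_obs();print(o)
E
```

```text
top 534.7215287300064 -0.0923439741208087 [ 217.71253051   41.32152792 1542.93567939] [ 0.17990504  0.00278863 -0.98368003]
side 445.87121129437975 -0.11406892571765707 [-173.40691278 -603.77038972  799.59271773] [ 0.55439196  0.55170107 -0.62311756]
{'t': 0.1, 'qpos': array([ 1.28700440e+00,  4.23790824e-01,  1.63060885e+00, -1.35682191e-05,
        1.08861182e+00, -1.89885678e-02]), 'qvel': array([ 0.00039903, -0.00315736, -0.00216646,  0.00234173,  0.00031029,
       -0.00064764]), 'joint_torque': array([-1.69495377e-05, -5.45617175e+01, -2.74324894e+01,  6.45371061e-02,
        1.88167824e-02, -1.21672809e-05]), 'ee_pos': array([163.4037748 , 602.73309542, 221.96480602]), 'orientation': array([-4.14701323e-01, -3.11389668e+00,  2.20592306e-03]), 'ft_force': array([-0.36945958, -0.94025643, -0.66683927]), 'moment': array([-0.01400782,  0.01777097,  0.06724764]), 'grasp_force': 0.0, 'width': 87.63710843850471}
```

View pics/top0.png

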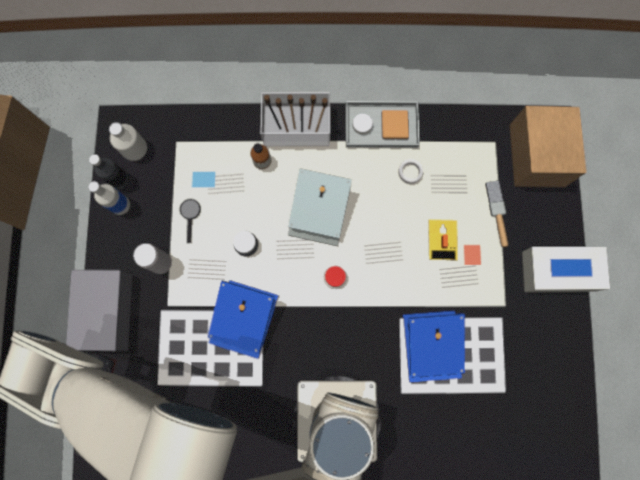

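View pics/side0.png

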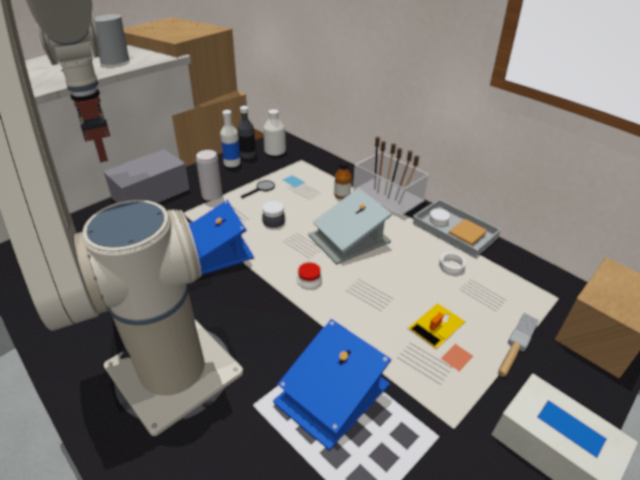

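```bash
python3 - <<'E'
from h import *
T=np.load('pics/top0.npz');S=np.load('pics/side0.npz')
def crop(im,x,y,w=100,h=75): return cv2.resize(im[y:y+h,x:x+w],(400,300),interpolation=cv2.INTER_CUBIC)
a=np.vstack([np.hstack([crop(T['im'],270,165),crop(T['im'],395,205)]),np.hstack([crop(S['im'],300,185),crop(S['im'],390,290)])])
save('crop',a)
for n,D in(('top',T),('side',S)):
    im,d=D['im'],D['d'];hsv=cv2.cvtColor(im,cv2.COLOR_RGB2HSV)
    y=cv2.inRange(hsv,(22,150,100),(34,255,255)); 
    l,lab,st,c=cv2.connectedComponentsWithStats(y); print(n,'yellow',[(s.tolist()) for s in st[1:] if s[4]>30])
    b=cv2.inRange(hsv,(5,150,100),(20,255,255)); l,lab,st,c=cv2.connectedComponentsWithStats(b); print('orange',[(s.tolist(),k.round(1).tolist()) for s,k in zip(st[1:],c[1:]) if s[4]>8])
    i=1+np.argmax([s[4] for s in cv2.connectedComponentsWithStats(y)[2][1:]])
    m=(cv2.connectedComponentsWithStats(y)[1]==i)
    if n=='top':
        pts=np.argwhere(m)[:,::-1]; w=onz(n,pts,4)[:,:2]; r=cv2.minAreaRect(w.astype(np.float32)); print(r)
    print(n, 'stand px', im[215,320] if n=='top' else im[220,340])
E
```

```text
top yellow [[430, 221, 26, 38, 622]]
orange [([252, 150, 14, 11, 88], [257.7, 155.8]), ([441, 234, 7, 14, 82], [444.4, 240.8])]
((517.7366943359375, -314.8690185546875), (74.72369384765625, 113.3416519165039), 87.84912109375)
top stand px [179 193 192]
side yellow [[409, 304, 55, 44, 844]]
orange [([335, 170, 16, 12, 138], [342.4, 175.5]), ([430, 313, 14, 18, 146], [435.9, 321.2]), ([342, 354, 5, 6, 25], [343.7, 356.3])]
side stand px [175 188 189]
```

View pics/crop.png

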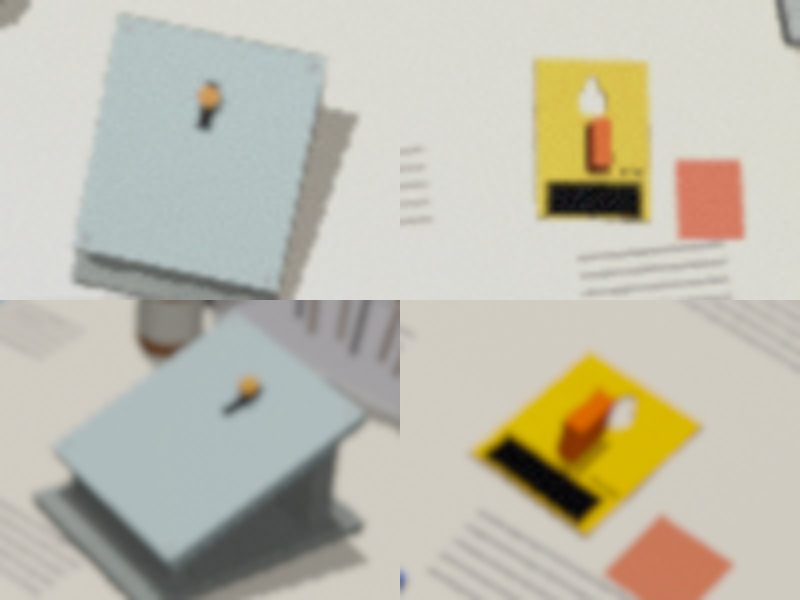

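```bash
python3 - <<'E'
from h import *
from scipy.optimize import least_squares
T=np.load('pics/top0.npz');S=np.load('pics/side0.npz')
# plate: box edges
hsv=cv2.cvtColor(T['im'],cv2.COLOR_RGB2HSV)
def stand(n,D,box):
    im,d=D['im'].astype(int),D['d']
    m=((im.min(2)>155)&(im.max(2)<200)&(im[:,:,1]-im[:,:,0]>6)).astype(np.uint8)
    z=np.zeros_like(m); x,y,w,h=box; z[y:y+h,x:x+w]=m[y:y+h,x:x+w]
    z=cv2.morphologyEx(z,cv2.MORPH_OPEN,np.ones((3,3))); l,lab,st,c=cv2.connectedComponentsWithStats(z)
    i=1+np.argmax(st[1:,4]); return lab==i
fits={}
for n,D,box in(('top',T,(270,160,100,90)),('side',S,(300,180,110,90))):
    m=stand(n,D,box); pts=np.argwhere(m)[:,::-1]
    e=cv2.erode(m.astype(np.uint8),np.ones((5,5))); ep=np.argwhere(e&(D['d']>0))[:,::-1]
    P=depthpts(n,ep,D['d']); 
    f=least_squares(lambda q:P[:,:2]@q[:2]+q[2]-P[:,2],[0,0,100],loss='soft_l1').x
    nn=np.array([-f[0],-f[1],1]);nn/=np.linalg.norm(nn)
    p0=P.mean(0);p0[2]=p0[:2]@f[:2]+f[2]
    print(n,len(pts),'n',nn,'tilt',np.degrees(np.arccos(nn[2])),'az up',np.degrees(np.arctan2(f[1],f[0])))
    h=cv2.convexHull(pts.astype(np.int32)).reshape(-1,2)
    W=onplane(n,h,p0,nn); u=np.array([f[0],f[1],0]);u/=np.linalg.norm(u);u=u-nn*(u@nn);u/=np.linalg.norm(u);v=np.cross(nn,u)
    r=cv2.minAreaRect(np.c_[(W-p0)@u,(W-p0)@v].astype(np.float32)); c=p0+u*r[0][0]+v*r[0][1]
    print('rect',r,'centre',c,'slot',c+35*u,'u',u)
# stud head triangulate
uv={}
for n,D,(x,y,w,h) in(('top',T,(310,175,25,25)),('side',S,(350,195,25,25))):
    hs=cv2.cvtColor(D['im'],cv2.COLOR_RGB2HSV)[y:y+h,x:x+w]
    m=cv2.inRange(hs,(8,90,130),(25,255,255)); M=cv2.moments(m,True); uv[n]=(x+M['m10']/M['m00'],y+M['m01']/M['m00']); print(n,uv[n],M['m00'])
def tri(a,b):
    o1,d1=ray('top',[a]);o2,d2=ray('side',[b]);d1=d1[0];d2=d2[0]
    s=np.linalg.lstsq(np.c_[d1,-d2],o2-o1,rcond=None)[0];A=o1+d1*s[0];B=o2+d2*s[1];return (A+B)/2,np.linalg.norm(A-B)
print('stud',tri(uv['top'],uv['side']))
# plate bar top & depths
im,d=S['im'],S['d'];hs=cv2.cvtColor(im,cv2.COLOR_RGB2HSV);y=cv2.inRange(hs,(22,150,100),(34,255,255))
h=np.argwhere(y[290:360,400:475]>0)[:,::-1]+[400,290]
print('side plate',cv2.minAreaRect(onz('side',h,4)[:,:2].astype(np.float32)))
E
```

```text
top 3021 n [-0.36659878  0.08345642  0.92662849] tilt 22.084787441550215 az up -12.824849375375196
rect ((2.9778289794921875, -1.04510498046875), (169.8357696533203, 149.3001251220703), 0.2732480466365814) centre [608.10393324  47.87088332  78.99098019] slot [639.72685505  40.67190744  92.15021886] u [ 0.90351205 -0.20568503  0.37597825]
side 2233 n [-0.36341163  0.08050807  0.92814355] tilt 21.852747535550357 az up -12.491231120656684
rect ((5.630119323730469, 4.158485412597656), (168.61529541015625, 147.69813537597656), 0.6094358563423157) centre [602.04815375  48.68771535  79.58005987] slot [633.76422876  41.6615232   92.60784593] u [ 0.90617357 -0.20074835  0.37222246]
top (321.8888888888889, 188.94444444444446) 18.0
side (361.5833333333333, 206.25) 12.0
stud (array([641.15670747,  42.09657984, 100.41524423]), np.float64(4.4750438838164674))
side plate ((511.7618408203125, -315.0892333984375), (80.49896240234375, 115.46680450439453), 88.2942123413086)
```

```bash
cat >> h.py <<'E'
def RT(az,tilt=0):
    # tool rotation: tool x = down-slope of direction az (deg), z into the face
    a=np.radians(az);b=np.radians(tilt)
    u=np.array([np.cos(a)*np.cos(b),np.sin(a)*np.cos(b),np.sin(b)]);n=np.array([-np.cos(a)*np.sin(b),-np.sin(a)*np.sin(b),np.cos(b)])
    return np.c_[-u,np.cross(-n,-u),-n]
def go(pos,R,show=True):
    o=ctrl.get_obs();R0=Ro.from_rotvec(o['orientation']).as_matrix()
    rv=Ro.from_matrix(R0.T@R).as_rotvec();s=R0.T@(np.array(pos)-o['ee_pos'])
    print('turn',(rv/1.5).round(4),'shift',(s/200).round(4),'deg',np.degrees(np.linalg.norm(rv)).round(1),'mm',np.linalg.norm(s).round(1))
E
python3 - <<'E'
from h import *
R=RT(-2); go([350,470,225],R); go([420,300,225],R)
E
```

```text
turn [-9.000e-04 -1.000e-04 -1.533e-01] shift [-1.0742 -0.3964 -0.0146] deg 13.2 mm 229.0
turn [-9.000e-04 -1.000e-04 -1.533e-01] shift [-1.6344 -1.1252 -0.0136] deg 13.2 mm 396.9
```

Call:
servo_tool([
  [0,0,-0.08,-0.3,-0.18,0,87],
  [0,0,-0.153,-0.6,-0.36,0,87],
  [0,0,-0.153,-0.85,-0.5,0,87],
  [0,0,-0.153,-1,-0.6,0,87],
])

```text
t: 0.6
ee_pos: [326.4, 433.1, 222.5]
orientation: [-0.057, -3.141, 0.001]
ft_force: [1.0, 0.2, -0.5]
width: 87.3
grasp_force: 0.0
```

Call:
servo_tool([
  [0,0,0,-0.06,-0.25,0,87],
  [0,0,0,-0.12,-0.5,0,87],
  [0,0,0,-0.18,-0.75,0,87],
  [0,0,0,-0.25,-1,0,87],
])

```text
t: 1.1
ee_pos: [367.9, 231.8, 222.5]
orientation: [-0.055, -3.141, 0.0]
ft_force: [0.6, 0.4, 0.4]
width: 86.9
grasp_force: 0.0
```

Call:
servo_tool([
  [0,0,0,-0.06,-0.25,0,87],
  [0,0,0,-0.12,-0.5,0,87],
  [0,0,0,-0.18,-0.75,0,87],
  [0,0,0,-0.25,-1,0,87],
])

```text
t: 1.6
ee_pos: [410.9, 30.1, 222.7]
orientation: [0.055, 3.141, 0.0]
ft_force: [0.3, -0.5, 0.3]
width: 86.9
grasp_force: 0.0
```

Call:
servo_tool([
  [0,0,0,-0.06,-0.25,0,87],
  [0,0,0,-0.12,-0.5,0,87],
  [0,0,0,-0.18,-0.75,0,87],
  [0,0,0,-0.25,-1,0,87],
])

```text
t: 2.1
ee_pos: [453.8, -171.6, 222.6]
orientation: [-0.056, -3.141, -0.0]
ft_force: [-0.4, 0.9, -0.4]
width: 87.0
grasp_force: 0.0
```

```bash
python3 - <<'E'
from h import *
o=ctrl.get_obs();print(o['t'],o['ee_pos'],o['qpos'].round(2))
go([506.7,-314.7,150],RT(-2))
E
```

```text
2.1 [ 453.76296795 -171.59663136  222.56448234] [-0.39  0.22  1.93  0.    0.99 -1.92]
turn [ 0.0001 -0.0001 -0.0005] shift [-0.2901 -0.7057  0.3626] deg 0.0 mm 169.0
```

Call:
servo_tool([
  [0,0,0,-0.08,-0.2,0.15,87],
  [0,0,0,-0.15,-0.4,0.35,87],
  [0,0,0,-0.22,-0.6,0.55,87],
  [0,0,0,-0.29,-0.706,0.76,87],
  [0,0,0,-0.29,-0.706,0.76,87],
])

```text
t: 2.72
ee_pos: [505.0, -312.9, 67.0]
orientation: [-0.058, -3.136, -0.005]
ft_force: [0.1, -0.0, 0.8]
width: 86.9
grasp_force: 0.0
```

```bash
python3 - <<'E'
from h import *
print(ctrl.get_obs()['ee_pos'])
t,_=ctrl.get_image('top');s,_=ctrl.get_image('side')
K=lambda im,x,y:cv2.resize(im[y:y+120,x:x+100],(400,480),interpolation=cv2.INTER_CUBIC)
save('over',np.hstack([K(t,395,170),K(s,390,250)]))
for n in('top','side'):
    k,k1,R,tt=cam(n)
    P=np.array([ctrl.get_obs()['ee_pos']]);P=np.vstack([P,P-[0,0,69]]);print(n,cv2.projectPoints(P,cv2.Rodrigues(R)[0],tt,k,np.array([k1,0,0,0.]))[0].reshape(-1,2))
E
```

```text
[ 505.02206463 -312.90241711   66.96587356]
top [[447.14008705 238.89366315]
 [441.76012906 243.39807013]]
side [[439.78045304 305.58453239]
 [434.17260529 325.75445151]]
```

View pics/over.png

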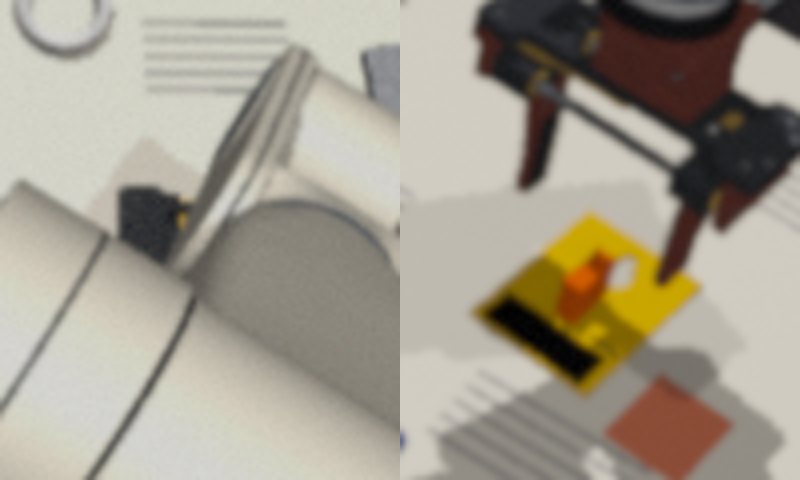

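Call:
servo_tool([
  [0,0,0,0,0,0.1,60],
  [0,0,0,0,0,0.2,60],
  [0,0,0,0,0,0.25,60],
  [0,0,0,0,0,0.27,60],
  [0,0,0,0,0,0.27,60],
])

```text
t: 3.45
ee_pos: [506.9, -313.0, 16.5]
orientation: [-0.055, -3.141, -0.0]
ft_force: [0.4, 0.7, -0.9]
width: 60.0
grasp_force: 0.0
```

```bash
python3 - <<'E'
from h import *
o=ctrl.get_obs();print(o['ee_pos'],o['ft_force'],o['width'])
go([507.5,-314.7,8],RT(-2))
E
```

```text
[ 506.85859662 -312.97220294   16.48218436] [ 0.43233093  0.70102672 -0.85912929] 60.04548967316812
turn [ 0.0001 -0.0002 -0.0002] shift [-0.0035 -0.0085  0.0424] deg 0.0 mm 8.7
```

Call:
servo_tool([
  [0,0,0,0,-0.005,0.02,60],
  [0,0,0,0,-0.005,0.042,60],
  [0,0,0,0,-0.005,0.042,40],
  [0,0,0,0,-0.005,0.042,20],
  [0,0,0,0,-0.005,0.042,5],
  [0,0,0,0,-0.005,0.042,5],
  [0,0,0,0,-0.005,0.042,5],
])

```text
t: 4.32
ee_pos: [506.9, -314.1, 8.4]
orientation: [0.055, 3.141, -0.0]
ft_force: [-0.3, -1.1, 0.8]
width: 13.5
grasp_force: 30.3
```

Call:
servo_tool([
  [0,0,0,0,0,-0.1,5],
  [0,0,0,0,0,-0.3,5],
  [0,0,0,0,0,-0.55,5],
  [0,0,0,0,0,-0.8,5],
  [0,0,0,0,0,-0.95,5],
  [0,0,0,0,0,-0.95,5],
])

```text
t: 5.08
ee_pos: [508.1, -314.8, 201.7]
orientation: [0.055, 3.136, -0.005]
ft_force: [0.4, -0.3, -2.6]
width: 13.7
grasp_force: 30.0
```

```bash
python3 - <<'E'
from h import *
o=ctrl.get_obs();print(o['ee_pos'],o['ft_force'],o['width'],o['moment'])
T=np.load('pics/top0.npz');S=np.load('pics/side0.npz')
# stud estimate per camera, using that camera's own face plane; common normal
az,ti=np.radians(-12.65),np.radians(22)
u=np.array([np.cos(az)*np.cos(ti),np.sin(az)*np.cos(ti),np.sin(ti)]);n=np.array([-np.cos(az)*np.sin(ti),-np.sin(az)*np.sin(ti),np.cos(ti)]);v=np.cross(n,u)
for nm,D,c,(x,y,w,h) in(('top',T,[608.1,47.87,79.],(310,175,25,25)),('side',S,[602.05,48.69,79.58],(350,195,25,25))):
    hs=cv2.cvtColor(D['im'],cv2.COLOR_RGB2HSV)[y:y+h,x:x+w]
    m=cv2.inRange(hs,(8,60,110),(28,255,255)); M=cv2.moments(m,True); uv=(x+M['m10']/M['m00'],y+M['m01']/M['m00'])
    im=D['im'][y:y+h,x:x+w].astype(int); print(nm,m.sum()/255,uv)
    p=onplane(nm,[uv],np.array(c)+10.5*n,n)[0]-c; print('along,across,out from centre',p@u,p@v,p@n)
    P=np.argwhere(m>0)[:,::-1]+[x,y]; q=onplane(nm,P,np.array(c)+11*n,n)-c; print((q@u).min(),(q@u).max(),(q@v).min(),(q@v).max())
    dk=((im.max(2)<110)).astype(np.uint8); P=np.argwhere(dk>0)[:,::-1]+[x,y]; q=onplane(nm,P,np.array(c),n)-c
    print('dark slot along',(q@u).min(),(q@u).max(),(q@v).mean())
E
```

```text
[ 508.10235722 -314.83302454  201.73038841] [ 0.43271072 -0.27045803 -2.62574154] 13.725980523401892 [ 0.01198436  0.01798588 -0.03299662]
top 24.0 (321.9583333333333, 188.66666666666666)
along,across,out from centre 42.18672566433799 0.24956167532971557 10.50000000000028
35.28949102880857 50.13420156391375 -6.1295317289820535 6.526136662987737
dark slot along 19.68643989535663 32.53056988367637 0.40687796652222274
side 22.0 (361.90909090909093, 206.0909090909091)
along,across,out from centre 41.37606720417597 -2.215786029774768 10.500000000000142
33.239906696565775 48.033275578902405 -10.811945852573187 5.697565147460238
dark slot along 22.544094177153635 40.8174884581483 -0.9215939482836363
```

Call:
servo_tool([
  [0,0,0,-0.05,0.2,0,5],
  [0,0,0,-0.1,0.45,0,5],
  [0,0,0,-0.15,0.7,0,5],
  [0,0,0,-0.2,0.92,0,5],
  [0,0,0,-0.2,0.92,0,5],
])

```text
t: 5.7
ee_pos: [552.6, -128.6, 196.7]
orientation: [-0.049, -3.138, -0.002]
ft_force: [-0.2, -0.4, -2.8]
width: 13.8
grasp_force: 30.0
```

```bash
cat >> h.py <<'E'
RF=RT(-12.65,22); u=-RF[:,0]; n=-RF[:,2]; v=np.cross(n,u)
C=np.array([605.2,48.8,78.])
def face(): # TCP relative to face frame (along, across, out), in mm, bar-related
    o=ctrl.get_obs();d=o['ee_pos']-C;f=o['ft_force'];print('t',o['t'].__round__(2),'TCP along/across/out',(d@u).round(2),(d@v).round(2),(d@n).round(2),'F',(f@u).round(1),(f@v).round(1),(f@n).round(1),'M',(RF.T@o['moment']).round(2),'w',round(o['width'],1),round(o['grasp_force'],1),'tilt',Ro.from_matrix(Ro.from_rotvec(o['orientation']).as_matrix().T@RF).as_rotvec().round(3))
E
python3 - <<'E'
from h import *
face(); go(C+6*u+70*n,RF)
E
```

```text
t 5.7 TCP along/across/out 32.91 -184.65 114.68 F -1.2 -0.4 -2.5 M [ 0.    0.11 -0.06] w 13.8 30.0 tilt [ 0.037 -0.386  0.187]
turn [ 0.0247 -0.2572  0.1245] shift [-0.1341  0.9142  0.2581] deg 24.6 mm 191.9
```

Call:
servo_tool([
  [0.006,-0.06,0.03,-0.03,0.2,0,5],
  [0.012,-0.13,0.06,-0.07,0.45,0,5],
  [0.018,-0.19,0.09,-0.1,0.7,0,5],
  [0.0247,-0.2572,0.1245,-0.134,0.9,0.1,5],
  [0.0247,-0.2572,0.1245,-0.134,0.914,0.258,5],
  [0.0247,-0.2572,0.1245,-0.134,0.914,0.258,5],
  [0.0247,-0.2572,0.1245,-0.134,0.914,0.258,5],
])

```text
t: 6.58
ee_pos: [586.8, 49.2, 146.9]
orientation: [0.31, 2.74, -0.062]
ft_force: [1.3, 0.5, -2.5]
width: 13.8
grasp_force: 30.0
```

```bash
python3 - <<'E'
from h import *
face(); go(C+6*u+33*n,RF)
E
```

```text
t 6.58 TCP along/across/out 9.09 -3.66 70.64 F 0.2 0.8 -2.8 M [-0.03  0.39 -0.01] w 13.8 30.0 tilt [-0.003  0.002 -0.004]
turn [-0.0017  0.0017 -0.0026] shift [0.016  0.0187 0.1881] deg 0.3 mm 37.9
```

Call:
servo_tool([
  [0,0,0,0.016,0.0187,0.08,5],
  [0,0,0,0.016,0.0187,0.15,5],
  [0,0,0,0.016,0.0187,0.188,5],
  [0,0,0,0.016,0.0187,0.188,5],
  [0,0,0,0.016,0.0187,0.188,5],
])

```text
t: 7.2
ee_pos: [598.4, 51.2, 110.7]
orientation: [0.309, 2.739, -0.061]
ft_force: [-0.7, 0.5, -2.7]
width: 13.9
grasp_force: 30.0
```

```bash
python3 - <<'E'
from h import *
face()
t,dt=ctrl.get_image('top');s,ds=ctrl.get_image('side'); np.savez('pics/h.npz',t=t,s=s,ds=ds,dt=dt)
K=lambda im,x,y:cv2.resize(im[y:y+90,x:x+100],(400,360),interpolation=cv2.INTER_CUBIC)
save('hover',np.hstack([K(t,270,160),K(s,300,165)]))
E
```

```text
t 7.2 TCP along/across/out 5.59 0.9 33.01 F -1.7 0.3 -2.2 M [-0.02  0.36  0.02] w 13.9 30.0 tilt [-0.002  0.003 -0.003]
```

View pics/hover.png

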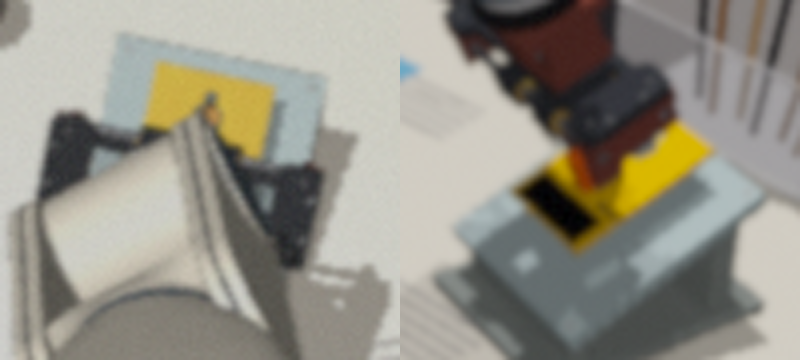

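```bash
python3 - <<'E'
from h import *
D=np.load('pics/h.npz')
for nm,im,c in(('top',D['t'],[608.1,47.87,79.]),('side',D['s'],[602.05,48.69,79.58])):
    m=cv2.inRange(cv2.cvtColor(im,cv2.COLOR_RGB2HSV),(22,110,90),(36,255,255)); l,lab,st,_=cv2.connectedComponentsWithStats(m)
    lab=(lab>0)&(np.isin(lab,[i for i in range(1,l) if st[i,4]>15])); c=np.array(c)
    P=np.argwhere(lab)[:,::-1]; P=P[(P[:,0]>270)&(P[:,0]<410)&(P[:,1]>150)&(P[:,1]<270)]
    q=onplane(nm,P,c+28.6*n,n)-c; a,b=q@u,q@v
    print(nm,len(P),'along',np.percentile(a,[0,1,99,100]).round(1),'across',np.percentile(b,[0,2,98,100]).round(1))
    bins=[(lo,round(a[(b>lo)&(b<lo+8)].max(),1)) for lo in range(-40,40,8) if ((b>lo)&(b<lo+8)).any()]; print('top edge',bins)
    print('sides',[(lo,round(b[(a>lo)&(a<lo+6)].min(),1),round(b[(a>lo)&(a<lo+6)].max(),1)) for lo in range(-50,75,6) if ((a>lo)&(a<lo+6)).any()])
E
```

```text
top 409 along [22.6 25.3 72.4 72.8] across [-40.7 -39.1  39.6  41.2]
top edge [(-40, np.float64(70.7)), (-32, np.float64(72.3)), (-24, np.float64(72.6)), (-16, np.float64(71.5)), (-8, np.float64(72.4)), (0, np.float64(72.8)), (8, np.float64(71.7)), (16, np.float64(72.6)), (24, np.float64(71.5)), (32, np.float64(72.4))]
sides [(22, np.float64(-38.7), np.float64(32.4)), (28, np.float64(-40.3), np.float64(39.0)), (34, np.float64(-39.7), np.float64(40.6)), (40, np.float64(-40.7), np.float64(41.2)), (46, np.float64(-39.5), np.float64(40.1)), (52, np.float64(-40.5), np.float64(41.2)), (58, np.float64(-39.9), np.float64(39.6)), (64, np.float64(-38.8), np.float64(40.7)), (70, np.float64(-37.6), np.float64(38.5))]
side 427 along [-45.4 -43.5  71.9  73.3] across [-45.5 -43.7  34.4  39.7]
top edge [(-40, np.float64(71.8)), (-32, np.float64(72.3)), (-24, np.float64(73.3)), (-16, np.float64(72.0)), (-8, np.float64(72.4)), (0, np.float64(66.9)), (8, np.float64(-11.7)), (16, np.float64(-5.1)), (24, np.float64(-2.6)), (32, np.float64(-0.1))]
sides [(-50, np.float64(-38.8), np.float64(-23.8)), (-44, 
[... 161 characters left out ...]
t64(35.4)), (-20, np.float64(-43.6), np.float64(36.3)), (-14, np.float64(-44.2), np.float64(38.0)), (-8, np.float64(-43.5), np.float64(38.8)), (-2, np.float64(-42.7), np.float64(39.7)), (4, np.float64(-44.1), np.float64(-11.6)), (10, np.float64(-45.5), np.float64(-12.2)), (16, np.float64(-44.0), np.float64(-6.2)), (22, np.float64(-43.2), np.float64(-2.4)), (28, np.float64(-44.6), np.float64(0.6)), (34, np.float64(-43.1), np.float64(-7.4)), (40, np.float64(-44.5), np.float64(-8.8)), (46, np.float64(-43.8), np.float64(-8.0)), (52, np.float64(-42.3), np.float64(-2.0)), (58, np.float64(-41.5), np.float64(-3.4)), (64, np.float64(-42.1), np.float64(0.4)), (70, np.float64(-39.2), np.float64(-4.0))]
```

Call:
servo_tool([
  [0,0,0,0,0,0.02,5],
  [0,0,0,0,0,0.04,5],
  [0,0,0,0,0,0.055,5],
  [0,0,0,0,0,0.07,5],
  [0,0,0,0,0,0.08,5],
  [0,0,0,0,0,0.08,5],
  [0,0,0,0,0,0.08,5],
])

```text
t: 8.18
ee_pos: [604.2, 50.0, 95.9]
orientation: [0.309, 2.739, -0.061]
ft_force: [0.8, -0.2, -2.0]
width: 13.7
grasp_force: 30.0
```

```bash
python3 - <<'E'
from h import *
face()
E
```

```text
t 8.18 TCP along/across/out 5.59 0.93 17.03 F 0.1 -0.0 -2.2 M [-0.02  0.32 -0.02] w 13.7 30.0 tilt [-0.002  0.003 -0.003]
```

Call:
servo_tool([
  [0,0,0,0,0,0.01,5],
  [0,0,0,0,0,0.02,5],
  [0,0,0,0,0,0.03,5],
  [0,0,0,0,0,0.035,5],
  [0,0,0,0,0,0.035,5],
  [0,0,0,0,0,0.035,5],
])

```text
t: 8.93
ee_pos: [606.8, 49.4, 89.4]
orientation: [0.309, 2.739, -0.061]
ft_force: [-0.5, -0.2, -2.6]
width: 13.7
grasp_force: 30.0
```

```bash
python3 - <<'E'
from h import *
face()
E
```

```text
t 8.93 TCP along/across/out 5.57 0.91 10.0 F -1.4 -0.3 -2.2 M [-0.02  0.35  0.  ] w 13.7 30.0 tilt [-0.002  0.003 -0.003]
```

Call:
servo_tool([
  [0,0,0,0,0,0.003,5],
  [0,0,0,0,0,0.006,5],
  [0,0,0,0,0,0.009,5],
  [0,0,0,0,0,0.012,5],
  [0,0,0,0,0,0.012,5],
])

```text
t: 9.55
ee_pos: [607.7, 49.2, 87.3]
orientation: [0.309, 2.739, -0.061]
ft_force: [-3.1, -0.9, 3.1]
width: 14.1
grasp_force: 30.0
```

```bash
python3 - <<'E'
from h import *
face()
E
```

```text
t 9.55 TCP along/across/out 5.7 0.9 7.77 F -1.4 -1.6 3.9 M [-0.15  0.58 -0.01] w 14.1 30.0 tilt [-0.002  0.003 -0.003]
```

Call:
servo_tool([
  [0,0,0,0,0,-0.001,5],
  [0,0,0,0.01,0,-0.001,5],
  [0,0,0,0.02,0,-0.001,5],
  [0,0,0,0.03,0,-0.001,5],
  [0,0,0,0.04,0,-0.001,5],
  [0,0,0,0.05,0,-0.001,5],
  [0,0,0,0.06,0,-0.001,5],
  [0,0,0,0.065,0,-0.001,5],
  [0,0,0,0.065,0,-0.001,5],
])

```text
t: 10.68
ee_pos: [595.9, 52.0, 82.5]
orientation: [0.309, 2.739, -0.061]
ft_force: [-0.7, 0.3, 4.9]
width: 13.8
grasp_force: 30.0
```

```bash
python3 - <<'E'
from h import *
face()
E
```

```text
t 10.68 TCP along/across/out -7.42 1.09 7.8 F 1.2 0.1 4.8 M [-0.19  0.08  0.09] w 13.8 30.0 tilt [-0.002  0.003 -0.003]
```

Call:
servo_tool([
  [0,0,0,0.004,0,0,5],
  [0,0,0,0.008,0,0,5],
  [0,0,0,0.008,0,0,5],
])

```text
t: 11.05
ee_pos: [594.5, 52.4, 81.9]
orientation: [0.309, 2.739, -0.061]
ft_force: [0.3, -0.7, 5.0]
width: 13.7
grasp_force: 30.0
```

Call:
servo_tool([
  [0,0,0,0.0025,0,0,5],
  [0,0,0,0.0025,0,0,5],
])

```text
t: 11.3
ee_pos: [594.1, 52.4, 81.7]
orientation: [0.309, 2.739, -0.061]
ft_force: [0.8, -0.7, 5.5]
width: 14.0
grasp_force: 30.0
```

```bash
python3 - <<'E'
from h import *
face()
E
```

```text
t 11.3 TCP along/across/out -9.37 1.12 7.79 F 2.9 -0.5 4.8 M [-0.18  0.06  0.13] w 14.0 30.0 tilt [-0.001  0.003 -0.003]
```

Call:
servo_tool([
  [0,0,0,0.0025,0,0,5],
  [0,0,0,0.0025,0,0,5],
])

```text
t: 11.55
ee_pos: [593.7, 52.6, 81.6]
orientation: [0.309, 2.738, -0.061]
ft_force: [-0.4, -0.5, 4.7]
width: 14.2
grasp_force: 30.0
```

Call:
servo_tool([
  [0,0,0,0.0025,0,0,5],
  [0,0,0,0.0025,0,0,5],
])

```text
t: 11.8
ee_pos: [593.3, 52.7, 81.4]
orientation: [0.309, 2.739, -0.061]
ft_force: [0.9, -0.1, 5.4]
width: 13.8
grasp_force: 30.0
```

```bash
python3 - <<'E'
from h import *
face()
E
```

```text
t 11.8 TCP along/across/out -10.32 1.15 7.81 F 2.9 0.1 4.7 M [-0.14  0.04  0.08] w 13.8 30.0 tilt [-0.001  0.004 -0.003]
```

Call:
servo_tool([
  [0,0,0,0.0025,0,0,5],
  [0,0,0,0.0025,0,0,5],
])

```text
t: 12.05
ee_pos: [592.9, 52.7, 81.3]
orientation: [0.309, 2.738, -0.061]
ft_force: [0.4, -0.3, 5.6]
width: 14.0
grasp_force: 30.0
```

Call:
servo_tool([
  [0,0,0,0.0025,0,0,5],
  [0,0,0,0.0025,0,0,5],
])

```text
t: 12.3
ee_pos: [592.8, 52.8, 81.3]
orientation: [0.308, 2.738, -0.06]
ft_force: [0.9, -1.3, 6.0]
width: 13.5
grasp_force: 30.0
```

```bash
python3 - <<'E'
from h import *
face()
E
```

```text
t 12.3 TCP along/across/out -10.76 1.18 7.88 F 3.4 -1.1 5.1 M [-0.01 -0.21  0.05] w 13.5 30.0 tilt [-0.001  0.004 -0.003]
```

Call:
servo_tool([
  [0,0,0,0.0025,0,0,5],
  [0,0,0,0.0025,0,0,5],
])

```text
t: 12.55
ee_pos: [592.8, 52.8, 81.3]
orientation: [0.308, 2.737, -0.06]
ft_force: [2.9, -1.9, 5.8]
width: 13.8
grasp_force: 30.0
```

```bash
python3 - <<'E'
from h import *
face()
E
```

```text
t 12.55 TCP along/across/out -10.84 1.23 7.94 F 5.2 -1.2 4.2 M [ 0.12 -0.38  0.05] w 13.8 30.0 tilt [-0.001  0.005 -0.003]
```

Call:
servo_tool([
  [0,0,0,0.0025,0,0,5],
  [0,0,0,0.0025,0,0,5],
])

```text
t: 12.8
ee_pos: [592.7, 52.9, 81.3]
orientation: [0.308, 2.737, -0.06]
ft_force: [4.5, -3.8, 6.5]
width: 14.1
grasp_force: 30.0
```

```bash
python3 - <<'E'
from h import *
face()
E
```

```text
t 12.8 TCP along/across/out -10.89 1.24 8.0 F 7.2 -2.7 4.1 M [ 0.25 -0.51  0.02] w 14.1 30.0 tilt [-0.001  0.006 -0.003]
```

Call:
servo_tool([
  [0,0,0,0,0,0,18],
  [0,0,0,0,0,0,25],
  [0,0,0,0,0,0,40],
  [0,0,0,0,0,0,40],
  [0,0,0,0,0,-0.02,40],
  [0,0,0,0,0,-0.08,40],
  [0,0,0,0,0,-0.2,40],
  [0,0,0,0,0,-0.4,40],
  [0,0,0,0,0,-0.6,40],
])

```text
t: 13.92
ee_pos: [546.2, 63.3, 193.1]
orientation: [0.309, 2.739, -0.06]
ft_force: [0.9, 0.1, -0.7]
width: 39.9
grasp_force: 0.0
```

Call:
servo_tool([
  [0,0,0,0.2,0,-0.2,40],
  [0,0,0,0.4,0,-0.4,40],
  [0,0,0,0.6,0,-0.5,40],
  [0,0,0,0.8,0,-0.6,40],
  [0,0,0,0.8,0,-0.6,40],
])

```text
t: 14.55
ee_pos: [356.0, 106.4, 242.8]
orientation: [0.305, 2.739, -0.059]
ft_force: [-0.4, 0.4, 0.4]
width: 39.7
grasp_force: 0.0
```

```bash
python3 - <<'E'
from h import *
face()
t,dt=ctrl.get_image('top');s,ds=ctrl.get_image('side')
K=lambda im,x,y:cv2.resize(im[y:y+90,x:x+100],(400,360),interpolation=cv2.INTER_CUBIC)
save('end',np.hstack([K(t,270,160),K(s,300,165)]))
for nm,im,c in(('top',t,[608.1,47.87,79.]),('side',s,[602.05,48.69,79.58])):
    m=cv2.inRange(cv2.cvtColor(im,cv2.COLOR_RGB2HSV),(22,110,90),(36,255,255)); P=np.argwhere(m)[:,::-1]; P=P[(P[:,0]>280)&(P[:,0]<400)&(P[:,1]>165)&(P[:,1]<260)]
    q=onplane(nm,P,np.array(c)+4*n,n)-c; print(nm,len(P),cv2.minAreaRect(np.c_[q@u,q@v].astype(np.float32)))
E
```

```text
t 14.55 TCP along/across/out -175.38 1.65 248.6 F -0.3 0.3 0.6 M [0.03 0.19 0.05] w 39.7 0.0 tilt [ 0.     0.004 -0.001]
top 802 ((-2.0805587768554688, 1.2221832275390625), (81.50672912597656, 117.08486938476562), 89.76250457763672)
side 593 ((-2.4196510314941406, -1.2743911743164062), (117.5755615234375, 83.03153991699219), 0.17354726791381836)
```

View pics/end.png

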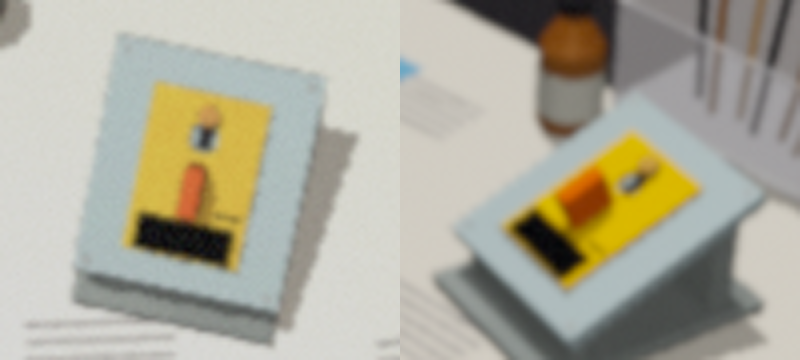

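The pictures show the plate flat and straight on the stand's face. The stud head (top crop about (208,115), side crop about (648,165)) sits at the closed upper end of the slot. The large hole lies empty below it, and the gripper is clear.

```bash
python3 -c "
from workcell import ctrl
print(ctrl.close_job())"
```

```text
the job is handed in; nothing more can be done
None
```

The plate hangs flat on the grey stand with the stud at the closed end of its slot; I let go and handed the job in at about 15 s, with measured contact forces under about 10 N throughout (no verdict came back).

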